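# Clear the engraver's catch tray and lift the loaded tote level

## Robot

A 6-joint arm with a two-finger parallel gripper is mounted at the origin on the work surface. World frame = base frame: x ahead of the robot, y to its left, z up, the work surface at z = 0. Lengths are in m, angles in rad, forces in N, time in s.
With the tool pointing down it reaches from about 0.4 to 0.925 m from the base axis. Payload 3.4 kg.
Tool frame: the origin (TCP) lies between the finger pads; the fingertips stand 11 mm ahead of it and the grasp point (between the pads) lies 8 mm behind it; z points along the fingers, y is the line along which they close (so a half turn about z gives the same grasp; the last joint's range is limited). The gripper opens to 85 mm and grips with 20 to 120 N. Pads are 22 mm wide; open, the fingers measure 114 mm over their backs; the gripper's body (76 mm by 85 mm) begins 54 mm behind the grasp point. The pads swing forward as they close: fully open they stand 13 mm farther back than shut.
Start: joints at [-1.365, 0.307, 1.506, -0, 1.328, -0.073], TCP at [0.159, -0.553, 0.242] pointing down, gripper open.
Joint ranges: [-3.12, 3.12], [-1.05, 2.28], [0.14, 2.33], [-1.42, 4.57], [0.1, 2.73], [-2.68, 2.68]. Speed limits (rad/s): [2.57, 2.57, 3.14, 3.14, 3.14, 3.14].

## Interface

Orientations are given as a rotation vector (axis times angle).
In Python, from bench import status, get_image, order gives the robot as it stands. The module is installed in compiled form; this text tells all that it offers.
- The arm moves only by the tool servo_tool, never from a script. Its argument "targets" is one flat list of numbers, 7 for each row, row after row: the shift along the tool's x, y, z as a fraction of full scale, then the turn, a rotation vector about the tool's x, y, z as a fraction of full scale, then the closure, from 0 (fully open) to 1 (shut). In form: [x, y, z, rx, ry, rz, gripper, x, y, z, rx, ry, rz, gripper, ...]. A call has 1 to 8 rows; each row is the pose to reach, as a shift and turn from the pose commanded when the call began, along the tool's axes at that moment, turning the shorter way round; what a row does not reach only later rows make up. Full scale, the value 1, is 0.15 m for a shift and 180 degrees for a turn. A row lasts 1/10 s, in which the tool goes at most 50 mm and 8.59 degrees, less where a joint would pass 70% of its speed; a pose out of reach is approached as far as the arm can. A call with a number of a shift or a turn outside -1 to 1 is refused whole. A call with a gripper value outside its range is refused whole. The fingers move at their own pace and stop on an object; "newtons" is the grip in N (left out, the last holds). Time passes only in rows, so rows that repeat a pose let the fingers close. It gives the time, the measured TCP pose, the force, the opening and the grip force at its end, in the units of the state.
- status.sense(): the state, without advancing time (a new reading comes with each control period).
- get_image(name): name is "side" or "top"; returns a dict with "frame" (480x640x3 uint8, red, green, blue), "camera_matrix" (3x3 intrinsics, pixels), "k1" (the pictures are not rectified: a ray, as slopes to the right and down, at radius r is drawn at 1 + k1 r^2 times it, then the intrinsics apply), "eye" and "rotation" of the camera in the world. Camera axes: x right, y down, z forward; pixel columns grow to the right and rows downward; lengths in m; the calibration is good to about 2 mm. A picture is of the moment at which its call begins. There is no depth.
- order.close_job(): hands the job in; it is judged then, once.
The state is a dict: "clock": time; "joint_positions": joint angles; "dq": joint speeds; "effort": joint torques, N m; "tcp_pos": TCP position; "tool_rot": TCP orientation; "wrist_force": force on the tool from outside, world axes, zero at the start; "torque": the same for the moment, N m; "width": opening from 0.0 (shut) to 1.0 (fully open); "grip_force": force on a finger pad.
Only numpy, scipy, OpenCV 4.12 (cv2) and the standard library are available. Lean on these libraries where they do the work, as an engineer would, in place of code of your own. Each camera call takes 0.05 s, during which the arm holds its last target. There are 200 camera calls.

## Task

Two freshly engraved watch cases, one steel and one gold-coloured, lie in the catch tray of the laser engraver. Set them down flat, without dropping them, in the blue carrying tote, one on each side of its handle, with the tote still standing on the bench; then lift the tote by its handle to about 10 cm above the bench, keeping it level all the way so that the cases do not slide, and hold it there still for your colleague to take: finish while still holding it. Leave everything else on the bench where it is.

Things in the scene. Friction and masses are not known exactly. Their poses are not given: they have to be found in the camera images.
- engraver: Fixed benchtop laser engraver at the robot's right: white and grey cabinet 360 mm wide, 300 deep, 400 high with its fittings. Origin: bench height, middle of the foot of its front panel; +y points out of the panel, x along it. Before the panel: a steel exit chute 90 mm wide out to y = 50 mm, 35 to 85 mm up; a door handle out to y = 27 mm, 158 mm up; the catch tray on the bench.
- tray_floor (a point): Centre of the catch tray's flat black rubber floor, 8 mm above the bench, at y = 113 mm of the engraver, axes as the engraver's. Inside, the tray is 272 mm (x) by 160 mm (y); steel walls 3 mm thick, rim 24 mm above the bench.
- steel_case: Loose watch case of bright steel, about 60 g, lying back up in the catch tray: round body of 40 mm diameter, 10.5 mm thick (top 1.5 mm stepped in to 34 mm); four strap lugs along its x axis, to x = +-25 mm at y = +-10 to 15 mm, 2 to 8 mm above the underside. The plain round flanks to grip, 40 mm apart, face its +y and -y. Origin: centre of its underside; z up.
- gold_case: Loose watch case of gold-coloured metal, in every other way the same as the steel one: round body 40 mm in diameter, 10.5 mm thick, lugs along its x axis, grip flanks 40 mm apart along its y axis, origin at the centre of its underside.
- tote: Loose blue carrying tote, about 0.35 kg, on the bench: sheet tray 230 mm (its x) by 150 mm (its y), walls 3 mm thick, 24 mm high; flat grey felt 8 mm above the underside. A divider at x = 0, 4 mm thick, 22 mm high, parts two bays 109 by 144 mm, centres x = +-57 mm. Over it the handle: uprights 10 x 6 mm at y = +-50 mm and a wooden grip between. Origin: centre of underside; z up.
- tote_grip (a point): Centre of the tote's wooden grip, 96 mm above the tote's underside and over its middle: a bar 16 mm thick along the tote's x axis, 84 mm long along its y axis and 20 mm high (86 to 106 mm above the underside). Axes as the tote's.
- dust_cover: Bystander: clear domed dust cover on a round wooden base of 120 mm diameter, 117 mm high. Origin: centre of its underside.
- parts_dish: Bystander: round light plastic dish, blue, 120 mm in diameter, 18 mm high, with small watch parts. Origin: centre of its underside.
- driver_stand: Bystander: round steel screwdriver stand, 92 mm in diameter, with three screwdrivers leaning outwards, 140 mm high, 130 mm across at the top. Origin: centre of its underside.
- movement_holder: Bystander: small steel movement holder with a watch movement, about 40 x 52 x 17 mm. Origin: centre of its underside.
- loupe: Bystander: black eye loupe, 36 mm in diameter, 30 mm high. Origin: centre of its underside.
- dust_blower: Bystander: red rubber dust blower standing upright, 54 mm in diameter, 108 mm high. Origin: centre of its underside.
- tweezers: Bystander: steel tweezers 116 mm long along y, lying on a black ribbed pad, 90 x 150 x 6 mm, at the robot's left. Origin: middle of the underside.
Mind the look-alikes: they are no part of the job. Leave any pink look-alike of the steel_case alone. Several things have the shape of the gold_case; the one meant has the colours described above.

How it is judged:
On the way, in this order (a step that is already met when the one before it is completed fails the run):
1. both cases lie flat in the tote, one on each side of its handle, let go, while the tote stands on the bench (((x of steel_case in the frame of tote between 0.02 and 0.1 m and y of steel_case in the frame of tote between -0.065 and 0.065 m and z of steel_case in the frame of tote between 0.003 and 0.015 m and angle between the z axis of each of steel_case, gold_case and the z axis of tote, either way round below 0.12 rad and x of gold_case in the frame of tote between -0.1 and -0.02 m and y of gold_case in the frame of tote between -0.065 and 0.065 m and z of gold_case in the frame of tote between 0.003 and 0.015 m) or (x of steel_case in the frame of tote between -0.1 and -0.02 m and y of steel_case in the frame of tote between -0.065 and 0.065 m and z of steel_case in the frame of tote between 0.003 and 0.015 m and angle between the z axis of each of steel_case, gold_case and the z axis of tote, either way round below 0.12 rad and x of gold_case in the frame of tote between 0.02 and 0.1 m and y of gold_case in the frame of tote between -0.065 and 0.065 m and z of gold_case in the frame of tote between 0.003 and 0.015 m)) and contact force between each of steel_case, gold_case and the fingers below 0.05 N and height (world z) of tote below 0.006 m and angle between tote's own z axis and vertical below 0.05 rad), for 0.2 s.
2. the loaded tote is held level and still, about 10 cm above the bench (((x of steel_case in the frame of tote between 0.02 and 0.1 m and y of steel_case in the frame of tote between -0.065 and 0.065 m and z of steel_case in the frame of tote between 0.003 and 0.015 m and angle between the z axis of each of steel_case, gold_case and the z axis of tote, either way round below 0.12 rad and x of gold_case in the frame of tote between -0.1 and -0.02 m and y of gold_case in the frame of tote between -0.065 and 0.065 m and z of gold_case in the frame of tote between 0.003 and 0.015 m) or (x of steel_case in the frame of tote between -0.1 and -0.02 m and y of steel_case in the frame of tote between -0.065 and 0.065 m and z of steel_case in the frame of tote between 0.003 and 0.015 m and angle between the z axis of each of steel_case, gold_case and the z axis of tote, either way round below 0.12 rad and x of gold_case in the frame of tote between 0.02 and 0.1 m and y of gold_case in the frame of tote between -0.065 and 0.065 m and z of gold_case in the frame of tote between 0.003 and 0.015 m)) and height (world z) of tote between 0.06 and 0.16 m and angle between tote's own z axis and vertical below 0.09 rad and linear speed of tote below 0.02 m/s and angular speed of tote below 0.1 rad/s and contact force between tote and the fingers above 1 N and distance between the grasp point and tote_grip below 0.06 m), for 0.5 s.
At the end, for the whole second after the job is handed in: Still holding the tote by its handle (fingers within 60 mm of the middle of the grip): underside 60 to 160 mm above the bench, within 5 degrees of level, still (20 mm/s, 0.1 rad/s), touching nothing else listed; both cases lie flat on its felt, one in each bay, untouched by the fingers (all of step 2 and contact force between each of steel_case, gold_case and the fingers below 0.05 N and contact force between tote and engraver below 0.05 N and contact force between tote and dust_cover below 0.05 N and contact force between tote and parts_dish below 0.05 N and contact force between tote and driver_stand below 0.05 N and contact force between tote and movement_holder below 0.05 N and contact force between tote and loupe below 0.05 N and contact force between tote and dust_blower below 0.05 N and contact force between tote and tweezers below 0.05 N); the arm keeps its last pose, push and grip.
It fails at once if a case is dropped: it falls freely from more than about 30 mm ((contact force between steel_case and the fingers below 0.01 N and linear speed of steel_case above 0.8 m/s) or (contact force between gold_case and the fingers below 0.01 N and linear speed of gold_case above 0.8 m/s)).
It fails at once if the tote is tipped by more than about 14 degrees (angle between tote's own z axis and vertical above 0.25 rad).
It fails at once if something else on the bench is shifted by more than 20 mm (distance of any of dust_cover, parts_dish, driver_stand, movement_holder, loupe, dust_blower, tweezers from where it was at the start of the episode above 0.02 m).
It also fails if it takes over 70 s, if anything falls off the work surface, if the arm or the gripper's body presses on something with over 40 N, if the wrist force passes 120 N, or if a joint passes its speed limit or range.

## Working session

There is one attempt and no reset: what is moved stays moved. The work goes in short steps, Python scripts to look and compute and a tool call to move; the robot and the scene stay as the last step left them, time stands still between calls to the robot, and variables do not carry over. Pictures are saved under pics/ and viewed, at most 10 in all, crops included, and the job is handed in when it is done.

Besides the shell and the picture viewer there is one more tool, called after "Call:" as name(argument=value, ...), one argument or row to a line, values as JSON. servo_tool: Moves the arm, as the interface text tells. Shift numbers are shares of 0.15 m and turn numbers shares of 180 degrees, none past 1 either way. Its arguments: {"type":"object","properties":{"targets":{"type":"array"},"newtons":{"type":"number"}},"required":["targets"]}

```bash
mkdir -p pics && cat > h.py <<'E'
import numpy as np, cv2
from scipy.spatial.transform import Rotation as R
from bench import status, get_image, order
def ray(im,u,v):
    K=im["camera_matrix"]; D=np.array([im["k1"],0,0,0,0.])
    # drawn = ray*(1+k1 r^2) : OpenCV model
    p=cv2.undistortPoints(np.array([[[u,v]]],float),np.array(K,float),D)[0,0]
    return np.array(im["eye"]),np.array(im["rotation"])@np.array([p[0],p[1],1])
def onplane(im,u,v,z):
    e,d=ray(im,u,v); return e+d*(z-e[2])/d[2]
def project(im,P):
    Rm=np.array(im["rotation"]); rv=cv2.Rodrigues(Rm.T)[0]
    return cv2.projectPoints(np.array(P,float).reshape(-1,1,3),rv,-Rm.T@np.array(im["eye"]),np.array(im["camera_matrix"],float),np.array([im["k1"],0,0,0,0.]))[0][:,0]
def save(im,n): cv2.imwrite(f"pics/{n}.png",im["frame"][:,:,::-1])
E
python3 - <<'E'
from h import *
for n in("top","side"):
    im=get_image(n); save(im,n+"0"); print(n,np.round(im["eye"],3),np.round(im["rotation"],3).tolist(),im["k1"],im["camera_matrix"][0][0])
s=status.sense();print(s["tcp_pos"],s["tool_rot"],s["clock"],s["width"])
E
```

```text
top [0.384 0.046 1.371] [-2.18, 2.132, -0.125] 0.028900491908335997 535.1748686636289
side [-0.343 -0.206  1.333] [-2.088, 1.576, -0.509] -0.1669913387001005 599.5593103758561
[ 0.15866349 -0.55206353  0.24147431] [-3.10908152e+00 -4.37831680e-01  1.90583852e-04] 0.1 0.9978866642164335
```

View pics/top0.png

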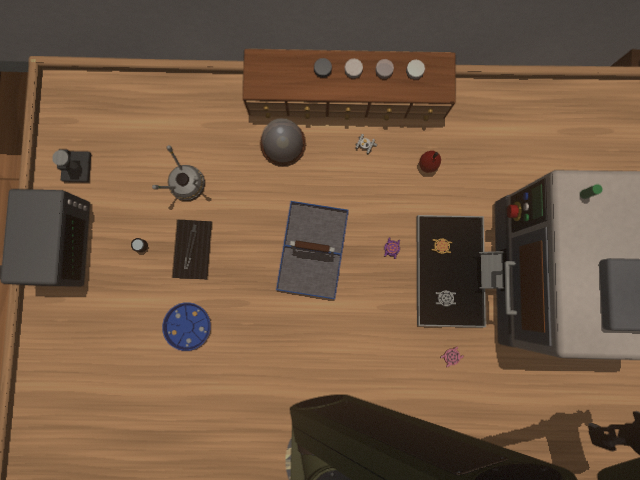

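View pics/side0.png

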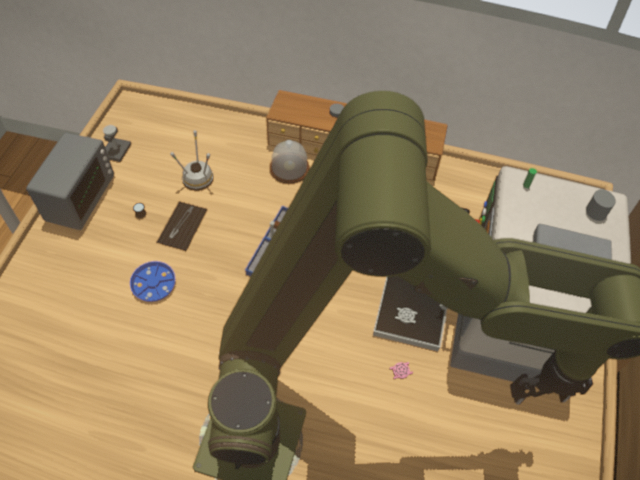

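```bash
sed -i 's/np.array(im\["rotation"\])@/Rm(im)@/; s/    Rm=np.array(im\["rotation"\]); rv=cv2.Rodrigues(Rm.T)\[0\]/    M=Rm(im); rv=cv2.Rodrigues(M.T)[0]/; s/-Rm.T@/-M.T@/' h.py && cat >> h.py <<'E'
def Rm(im): return R.from_rotvec(np.array(im["rotation"])).as_matrix()
def lin(c): return np.asarray(c)
E
python3 - <<'E'
from h import *
im=get_image("top"); f=im["frame"]
c=f[190:340,270:500]; big=cv2.resize(c,None,fx=3.4,fy=3.4,interpolation=cv2.INTER_CUBIC); cv2.imwrite("pics/crop1.png",big[:,:,::-1])
hsv=cv2.cvtColor(f,cv2.COLOR_RGB2HSV)
print(f[246,437:448].tolist(),f[298,440:453].tolist(), f[225:227,300].tolist(), f[246,305:308].tolist())
roi=np.zeros(f.shape[:2],np.uint8); roi[222:322,422:478]=255
V=hsv[...,2]
m=((V>70)&(roi>0)).astype(np.uint8)
n,l,st,ce=cv2.connectedComponentsWithStats(m)
for i in range(1,n):
    if st[i,4]>60:
        pts=np.argwhere(l==i)[:,::-1]
        W=np.array([onplane(im,u,v,.015)[:2] for u,v in pts]); 
        (cx,cy),r=cv2.minEnclosingCircle(pts.astype(np.float32))
        rc=cv2.minAreaRect(W.astype(np.float32)*1000)
        print(st[i],ce[i].round(1),W.mean(0).round(4),'rect mm',np.round(rc[0],1),np.round(rc[1],1),rc[2])
# tray
for u,v in[(417,217),(483,217),(485,327),(418,327)]: print(onplane(im,u,v,.024).round(4))
E
```

```text
[[157, 102, 65], [156, 118, 66], [155, 110, 63], [156, 106, 64], [159, 120, 67], [159, 119, 65], [157, 111, 64], [157, 112, 66], [159, 121, 67], [156, 117, 65], [143, 89, 57]] [[66, 60, 55], [75, 69, 64], [130, 124, 115], [71, 67, 62], [75, 70, 66], [131, 126, 117], [132, 126, 116], [129, 122, 112], [109, 103, 96], [129, 124, 114], [129, 123, 114], [77, 72, 67], [53, 48, 44]] [[91, 84, 79], [90, 82, 79]] [[71, 45, 31], [73, 48, 33], [72, 44, 30]]
[431 238  21  16 226] [441.4 245.5] [ 0.533  -0.2679] rect mm [ 533.2 -267. ] [48.5 39.1] 84.10589599609375
[436 290  20  16 220] [445.5 297.8] [ 0.4013 -0.2773] rect mm [ 402.  -277.3] [47.5 37.6] 89.61195373535156
[ 0.6035 -0.2046  0.024 ]
[ 0.607  -0.3713  0.024 ]
[ 0.3319 -0.3715  0.024 ]
[ 0.3278 -0.2066  0.024 ]
```

View pics/crop1.png

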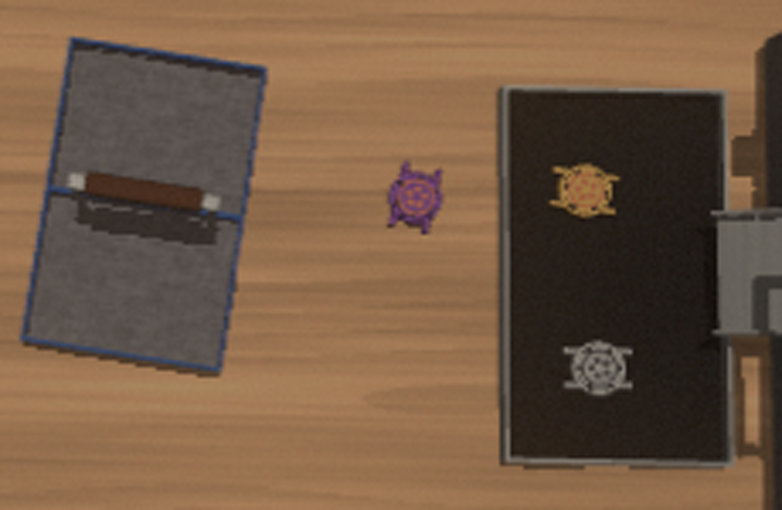

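```bash
python3 - <<'E'
from h import *
im=get_image("top"); f=im["frame"].astype(int)
blue=((f[...,2]-f[...,0]>12)).astype(np.uint8); blue[:, :270]=0; blue[:,355:]=0; blue[:195]=0; blue[305:]=0
p=np.argwhere(blue)[:,::-1].astype(np.float32)
W=np.array([onplane(im,u,v,.024)[:2] for u,v in p],np.float32)*1000
rc=cv2.minAreaRect(W); print(len(p),rc)
P=[onplane(im,270+u/3.4-.35,190+v/3.4-.35,.024)[:2] for u,v in [(72,38),(266,68),(222,374),(22,343)]]
print(np.round(P,4).tolist(),np.mean(P,0))
for q in(P[0]-P[3],P[1]-P[2],P[0]-P[1],P[3]-P[2]): print(np.hypot(*q),np.degrees(np.arctan2(q[1],q[0])))
for u,v in[(85,183),(203,198)]: print(onplane(im,270+u/3.4-.35,190+v/3.4-.35,.100).round(4))
s=status.sense();print(s["tcp_pos"],s["tool_rot"],s["clock"])
E
```

```text
355 ((515.654052734375, 59.830970764160156), (148.5085906982422, 229.4542236328125), 82.34739685058594)
[[0.6385, 0.1172], [0.6188, -0.0289], [0.3903, 0.0001], [0.4097, 0.1477]] [0.51428895 0.0590082 ]
0.23085878472989071 -7.599329507476561
0.23033255607963857 -7.232942983576157
0.1474002402375668 82.30802178853875
0.14887322136106193 82.51327690925281
[0.5209 0.1012 0.1   ]
[0.5121 0.0181 0.1   ]
[ 0.15865128 -0.55222902  0.24169322] [-3.10955752e+00 -4.37810225e-01  1.80357725e-04] 0.2
```

```bash
cat > plan.py <<'E'
import numpy as np, json
def plan(start, wps):
    """start (x,y,z,psi deg); wps: (x,y,z,psi,grip,step_m) or ('hold',grip,n). Prints servo_tool calls."""
    cur=np.array(start,float); rows=[]
    for w in wps:
        if w[0]=='hold': rows+=[(cur.copy(),w[1])]*w[2]; continue
        t=np.array(w[:4],float); n=int(np.ceil(max(np.linalg.norm((t-cur)[:3])/w[5],abs(t-cur)[3]/8.4)-1e-6)) or 1
        rows+=[(cur+(t-cur)*k/n,w[4]) for k in range(1,n+1)]; cur=t
    o=np.array(start,float); call=[]; last=o
    def loc(p):
        a=np.radians(o[3]); d=p-o
        v=[(d[0]*np.cos(a)+d[1]*np.sin(a))/.15,(d[0]*np.sin(a)-d[1]*np.cos(a))/.15,-d[2]/.15,0,0,-d[3]/180]
        return [round(x,3)+0. for x in v]
    def pose(v):
        a=np.radians(o[3]); x,y=v[0]*.15,v[1]*.15
        return np.array([o[0]+x*np.cos(a)+y*np.sin(a),o[1]+x*np.sin(a)-y*np.cos(a),o[2]-v[2]*.15,o[3]-v[5]*180])
    for p,g in rows:
        if len(call)==8 or max(map(abs,loc(p)))>1:
            print(json.dumps(sum(call,[]))); o=last; call=[]
        v=loc(p); call.append(v+[g]); last=pose(v)
    print(json.dumps(sum(call,[]))); print("end",last.round(4).tolist())
E
python3 - <<'E'
from plan import plan
plan((.1587,-.5522,.2417,16.05),[(.165,-.42,.24,24,0,.045),(.25,-.325,.24,40,0,.045),(.35,-.25,.2,60,0,.045),(.45,-.255,.15,75,0,.045),(.533,-.2675,.12,84,0,.045),(.533,-.2675,.04,84,0,.04),(.533,-.2675,.019,84,0,.011)])
E
```

```text
[0.095, -0.278, 0.004, 0.0, 0.0, -0.015, 0, 0.189, -0.557, 0.008, 0.0, 0.0, -0.029, 0, 0.284, -0.835, 0.011, 0.0, 0.0, -0.044, 0, 0.524, -0.986, 0.011, 0.0, 0.0, -0.074, 0]
[0.268, -0.091, 0.0, 0.0, 0.0, -0.029, 0, 0.536, -0.183, 0.0, 0.0, 0.0, -0.059, 0, 0.812, -0.219, 0.089, 0.0, 0.0, -0.096, 0]
[0.273, 0.047, 0.089, 0.0, 0.0, -0.037, 0, 0.547, 0.094, 0.178, 0.0, 0.0, -0.074, 0, 0.692, 0.264, 0.289, 0.0, 0.0, -0.102, 0, 0.836, 0.433, 0.4, 0.0, 0.0, -0.13, 0, 0.981, 0.602, 0.511, 0.0, 0.0, -0.158, 0]
[0.031, 0.278, 0.1, 0.0, 0.0, -0.024, 0, 0.061, 0.556, 0.2, 0.0, 0.0, -0.049, 0, 0.061, 0.556, 0.467, 0.0, 0.0, -0.049, 0, 0.061, 0.556, 0.734, 0.0, 0.0, -0.049, 0, 0.061, 0.556, 0.804, 0.0, 0.0, -0.049, 0, 0.061, 0.556, 0.874, 0.0, 0.0, -0.049, 0]
end [0.533, -0.2676, 0.0189, 83.91]
```

Call:
servo_tool(
  targets=[0.095,-0.278,0.004,0.0,0.0,-0.015,0,0.189,-0.557,0.008,0.0,0.0,-0.029,0,0.284,-0.835,0.011,0.0,0.0,-0.044,0,0.524,-0.986,0.011,0.0,0.0,-0.074,0],
  newtons=40,
)

```text
clock: 0.6
tcp_pos: [0.1914, -0.3853, 0.24]
tool_rot: [-3.036, -0.795, 0.002]
wrist_force: [1.0, -0.8, 0.2]
width: 1.0
grip_force: 0.0
```

Call:
servo_tool(
  targets=[0.268,-0.091,0.0,0.0,0.0,-0.029,0,0.536,-0.183,0.0,0.0,0.0,-0.059,0,0.812,-0.219,0.089,0.0,0.0,-0.096,0],
)

```text
clock: 0.9
tcp_pos: [0.2844, -0.2994, 0.2286]
tool_rot: [2.88, 1.247, 0.001]
wrist_force: [1.6, -0.8, -0.4]
width: 1.002
grip_force: 0.0
```

Call:
servo_tool(
  targets=[0.273,0.047,0.089,0.0,0.0,-0.037,0,0.547,0.094,0.178,0.0,0.0,-0.074,0,0.692,0.264,0.289,0.0,0.0,-0.102,0,0.836,0.433,0.4,0.0,0.0,-0.13,0,0.981,0.602,0.511,0.0,0.0,-0.158,0,0.981,0.602,0.511,0.0,0.0,-0.158,0],
)

```text
clock: 1.5
tcp_pos: [0.4537, -0.2555, 0.1485]
tool_rot: [-2.487, -1.918, -0.001]
wrist_force: [0.2, 0.0, -1.1]
width: 1.0
grip_force: 0.0
```

Call:
servo_tool(
  targets=[0.031,0.278,0.1,0.0,0.0,-0.024,0,0.061,0.556,0.2,0.0,0.0,-0.049,0,0.061,0.556,0.4,0.0,0.0,-0.049,0,0.061,0.556,0.4,0.0,0.0,-0.049,0,0.061,0.556,0.4,0.0,0.0,-0.049,0],
)

```text
clock: 2.0
tcp_pos: [0.5315, -0.2675, 0.0902]
tool_rot: [-2.335, -2.097, 0.002]
wrist_force: [0.2, -0.9, 0.9]
width: 1.003
grip_force: 0.0
```

```bash
python3 - <<'E'
from h import *
s=status.sense();p=s["tcp_pos"];r=s["tool_rot"];psi=np.degrees(2*np.arctan2(r[1],r[0]));print(p,r,psi)
im=get_image("side"); c=project(im,[[.533,-.2675,.018]])[0]; print(c, project(im,[p])[0])
save(im,"side1")
from plan import plan
plan((*p,psi%360),[(.533,-.2675,.035,84,0,.03),(.533,-.2675,.019,84,0,.008),('hold',0,1),('hold',1,6)])
E
```

```text
[ 0.53146004 -0.26752483  0.09021684] [-2.33490275e+00 -2.09680703e+00  1.92099927e-03] -276.1505728990547
[412.58916969 269.45037925] [417.08119031 254.62739235]
[0.001, 0.005, 0.184, 0.0, 0.0, 0.0, 0, 0.001, 0.01, 0.368, 0.0, 0.0, -0.001, 0, 0.001, 0.01, 0.421, 0.0, 0.0, -0.001, 0, 0.001, 0.01, 0.475, 0.0, 0.0, -0.001, 0, 0.001, 0.01, 0.475, 0.0, 0.0, -0.001, 0, 0.001, 0.01, 0.475, 0.0, 0.0, -0.001, 1, 0.001, 0.01, 0.475, 0.0, 0.0, -0.001, 1, 0.001, 0.01, 0.475, 0.0, 0.0, -0.001, 1]
[0.0, 0.0, 0.0, 0.0, 0.0, 0.0, 1, 0.0, 0.0, 0.0, 0.0, 0.0, 0.0, 1, 0.0, 0.0, 0.0, 0.0, 0.0, 0.0, 1]
end [0.533, -0.2675, 0.019, 84.0294]
```

View pics/side1.png

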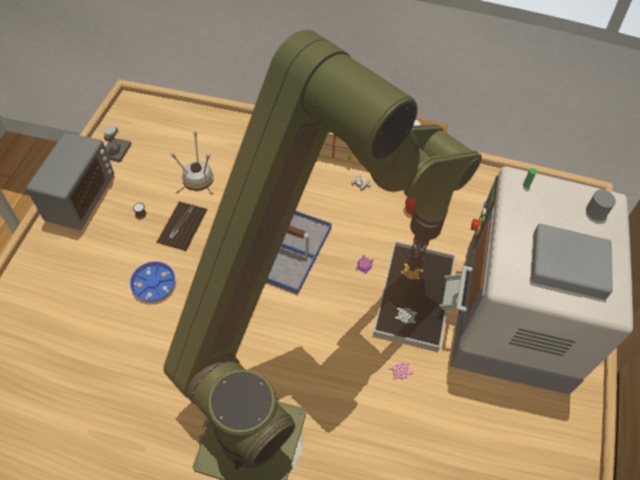

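The side view shows the fingers just above the gold case at (412, 270), which matches the projected point. The steel case is at (405, 314) and the tote at (298, 250).

Call:
servo_tool(
  targets=[0.001,0.005,0.184,0,0,0,0,0.001,0.01,0.368,0,0,0,0,0.001,0.01,0.421,0,0,0,0,0.001,0.01,0.475,0,0,0,0,0.001,0.01,0.475,0,0,0,0],
)

```text
clock: 2.55
tcp_pos: [0.5344, -0.2683, 0.0199]
tool_rot: [2.337, 2.099, 0.0]
wrist_force: [-0.9, 0.4, 0.6]
width: 1.004
grip_force: 0.0
```

Call:
servo_tool(
  targets=[0,0,0,0,0,0,1,0,0,0,0,0,0,1,0,0,0,0,0,0,1,0,0,0,0,0,0,1,0,0,0,0,0,0,1,0,0,0,0,0,0,1,0,0,0,0,0,0,1,0,0,0,0,0,0,1],
  newtons=40,
)

```text
clock: 3.35
tcp_pos: [0.5351, -0.2684, 0.0206]
tool_rot: [2.335, 2.099, 0.001]
wrist_force: [-1.0, -0.6, 5.5]
width: 0.439
grip_force: 39.4
```

Call:
servo_tool(
  targets=[0,0,-0.05,0,0,0,1,0,0,-0.15,0,0,0,1,0,0,-0.3,0,0,0,1,0,0,-0.5,0,0,0,1,0,0,-0.75,0,0,0,1,0,0,-1,0,0,0,1,0,0,-1,0,0,0,1],
)

```text
clock: 4.05
tcp_pos: [0.5382, -0.2701, 0.1759]
tool_rot: [2.328, 2.092, 0.006]
wrist_force: [1.1, 0.8, 0.2]
width: 0.439
grip_force: 40.2
```

```bash
python3 - <<'E'
from h import *
s=status.sense();p=np.array(s["tcp_pos"]);print(p,s["wrist_force"],s["width"],s["grip_force"])
A=[]
for n in("top","side"):
    im=get_image(n); u,v=project(im,[p])[0].astype(int); print(u,v)
    A.append(cv2.resize(im["frame"][v-45:v+45,u-45:u+45],(390,390),interpolation=cv2.INTER_CUBIC))
cv2.imwrite("pics/g1.png",np.hstack(A)[:,:,::-1])
r=s["tool_rot"];psi=np.degrees(2*np.arctan2(r[1],r[0]))%360;print(psi)
E
```

```text
[ 0.53819014 -0.27013463  0.17586401] [1.07509414 0.81750317 0.24867284] 0.43875436089451564 40.20853042602539
458 235
424 232
83.89632153932575
```

View pics/g1.png

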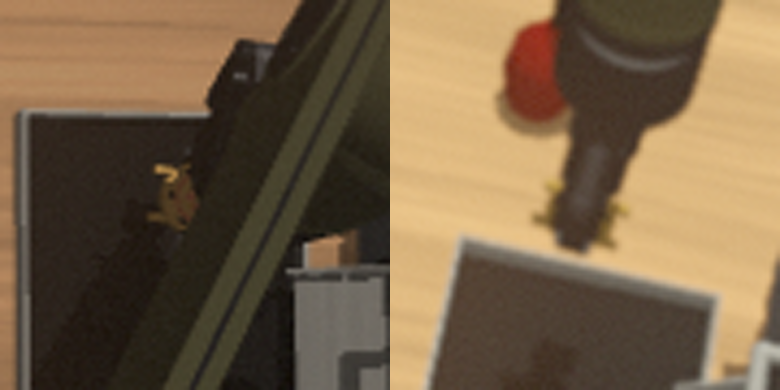

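```bash
python3 - <<'E'
from plan import plan
plan((.5335,-.2675,.169,84),[(.577,.0513,.17,172.4,1,.035),('hold',1,3)])
E
```

```text
[0.195, 0.006, -0.001, 0.0, 0.0, -0.045, 1, 0.39, 0.012, -0.001, 0.0, 0.0, -0.089, 1, 0.585, 0.018, -0.002, 0.0, 0.0, -0.134, 1, 0.78, 0.024, -0.002, 0.0, 0.0, -0.179, 1, 0.975, 0.03, -0.003, 0.0, 0.0, -0.223, 1]
[0.145, 0.13, -0.001, 0.0, 0.0, -0.045, 1, 0.29, 0.26, -0.001, 0.0, 0.0, -0.09, 1, 0.435, 0.391, -0.002, 0.0, 0.0, -0.134, 1, 0.58, 0.521, -0.002, 0.0, 0.0, -0.179, 1, 0.725, 0.651, -0.003, 0.0, 0.0, -0.223, 1, 0.87, 0.781, -0.004, 0.0, 0.0, -0.268, 1, 0.87, 0.781, -0.004, 0.0, 0.0, -0.268, 1, 0.87, 0.781, -0.004, 0.0, 0.0, -0.268, 1]
[0.0, 0.0, 0.0, 0.0, 0.0, 0.0, 1]
end [0.577, 0.0512, 0.17, 172.38]
```

Call:
servo_tool(
  targets=[0.195,0.006,0,0,0,-0.045,1,0.39,0.012,0,0,0,-0.089,1,0.585,0.018,0,0,0,-0.134,1,0.78,0.024,0,0,0,-0.179,1,0.975,0.03,0,0,0,-0.223,1],
)

```text
clock: 4.65
tcp_pos: [0.5533, -0.1217, 0.1674]
tool_rot: [-1.465, -2.775, 0.001]
wrist_force: [0.9, 0.4, 0.6]
width: 0.439
grip_force: 40.2
```

Call:
servo_tool(
  targets=[0.145,0.13,0,0,0,-0.045,1,0.29,0.26,0,0,0,-0.09,1,0.435,0.391,0,0,0,-0.134,1,0.58,0.521,0,0,0,-0.179,1,0.725,0.651,0,0,0,-0.223,1,0.87,0.781,0,0,0,-0.268,1,0.87,0.781,0,0,0,-0.268,1,0.87,0.781,0,0,0,-0.268,1],
)

```text
clock: 5.45
tcp_pos: [0.5775, 0.0509, 0.1678]
tool_rot: [-0.211, -3.131, 0.001]
wrist_force: [-0.2, -0.5, -0.7]
width: 0.437
grip_force: 40.3
```

Call:
servo_tool(
  targets=[0,0,0,0,0,0,1,0,0,0,0,0,0,1,0,0,0,0,0,0,1],
)

```text
clock: 5.75
tcp_pos: [0.5786, 0.0495, 0.1692]
tool_rot: [-0.215, -3.134, 0.0]
wrist_force: [-0.4, 0.2, -0.5]
width: 0.44
grip_force: 40.3
```

```bash
python3 - <<'E'
from h import *
s=status.sense();p=np.array(s["tcp_pos"]);r=s["tool_rot"];psi=np.degrees(2*np.arctan2(r[1],r[0]))%360;print(p,r,psi,s["width"],s["grip_force"])
A=[]
for n in("top","side"):
    im=get_image(n); u,v=project(im,[p*[1,1,.3]])[0].astype(int); print(u,v)
    A.append(cv2.resize(im["frame"][v-65:v+65,u-65:u+65],(390,390),interpolation=cv2.INTER_CUBIC))
cv2.imwrite("pics/g2.png",np.hstack(A)[:,:,::-1])
from plan import plan
plan((*p,psi),[(.577,.0513,.06,172.4,1,.03),(.577,.0513,.032,172.4,1,.012),(.577,.0513,.0215,172.4,1,.005),('hold',1,2)])
E
```

```text
[0.57856813 0.04948525 0.1692368 ] [-2.14553569e-01 -3.13383294e+00  3.02821899e-04] 172.16686967937375 0.439972695403337 40.25437831878662
316 223
300 221
[0.003, 0.003, 0.182, 0.0, 0.0, 0.0, 1, 0.006, 0.005, 0.364, 0.0, 0.0, -0.001, 1, 0.009, 0.008, 0.546, 0.0, 0.0, -0.001, 1, 0.012, 0.011, 0.728, 0.0, 0.0, -0.001, 1, 0.012, 0.011, 0.79, 0.0, 0.0, -0.001, 1, 0.012, 0.011, 0.853, 0.0, 0.0, -0.001, 1, 0.012, 0.011, 0.915, 0.0, 0.0, -0.001, 1, 0.012, 0.011, 0.938, 0.0, 0.0, -0.001, 1]
[0.0, 0.0, 0.024, 0.0, 0.0, 0.0, 1, 0.0, 0.0, 0.047, 0.0, 0.0, 0.0, 1, 0.0, 0.0, 0.047, 0.0, 0.0, 0.0, 1, 0.0, 0.0, 0.047, 0.0, 0.0, 0.0, 1]
end [0.577, 0.0514, 0.0215, 172.3469]
```

View pics/g2.png

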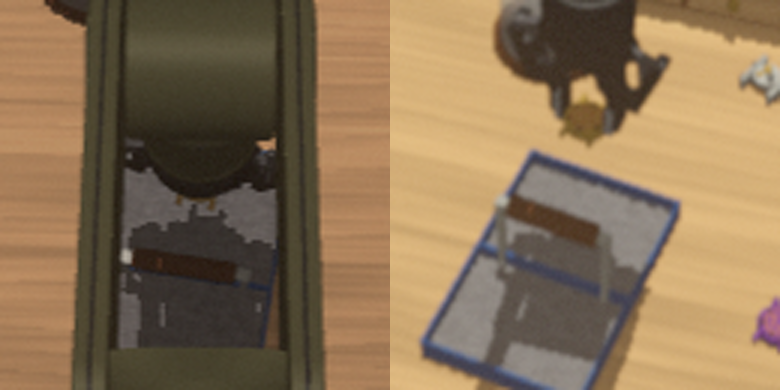

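The left half of the crop shows the grip bar at (185, 265). The right half shows the gold case level between the fingers at (582, 120), above the tote's far bay at (590, 190).

Call:
servo_tool(
  targets=[0.003,0.003,0.18,0,0,0,1,0.006,0.005,0.36,0,0,0,1,0.009,0.008,0.54,0,0,0,1,0.012,0.011,0.72,0,0,0,1,0.012,0.011,0.79,0,0,0,1,0.012,0.011,0.85,0,0,0,1,0.012,0.011,0.91,0,0,0,1,0.012,0.011,0.94,0,0,0,1],
)

```text
clock: 6.65
tcp_pos: [0.5777, 0.0523, 0.0284]
tool_rot: [0.212, 3.134, 0.0]
wrist_force: [-0.2, -0.0, -0.3]
width: 0.437
grip_force: 40.3
```

Call:
servo_tool(
  targets=[0,0,0.02,0,0,0,1,0,0,0.044,0,0,0,1,0,0,0.044,0,0,0,1,0,0,0.044,0,0,0,1],
)

```text
clock: 7.05
tcp_pos: [0.5774, 0.0524, 0.0221]
tool_rot: [0.212, 3.134, 0.0]
wrist_force: [-0.1, 0.1, -0.8]
width: 0.441
grip_force: 40.3
```

Call:
servo_tool(
  targets=[0,0,0.007,0,0,0,1,0,0,0.007,0,0,0,1,0,0,0.007,0,0,0,0.4,0,0,0.007,0,0,0,0.2,0,0,0.007,0,0,0,0,0,0,0.007,0,0,0,0,0,0,0.007,0,0,0,0,0,0,0.007,0,0,0,0],
)

```text
clock: 7.85
tcp_pos: [0.5772, 0.0524, 0.0208]
tool_rot: [-0.212, -3.134, 0.0]
wrist_force: [-0.8, 0.3, 0.1]
width: 0.999
grip_force: 0.0
```

Call:
servo_tool(
  targets=[0,0,0,0,0,0,0,0,0,-0.1,0,0,0,0,0,0,-0.3,0,0,0,0,0,0,-0.5,0,0,0,0,0,0,-0.75,0,0,0,0,0,0,-1,0,0,0,0,0,0,-1,0,0,0,0],
)

```text
clock: 8.55
tcp_pos: [0.5811, 0.0525, 0.1765]
tool_rot: [0.211, 3.123, 0.002]
wrist_force: [1.1, -0.2, 0.1]
width: 1.0
grip_force: 0.0
```

```bash
python3 - <<'E'
from h import *
s=status.sense();p=np.array(s["tcp_pos"]);r=s["tool_rot"];psi=np.degrees(2*np.arctan2(r[1],r[0]))%360;print(p,r,psi,s["width"],s["clock"])
from plan import plan
plan((*p,psi),[(.50,-.15,.18,125,0,.04),(.401,-.2775,.1,89.8,0,.04),('hold',0,3)])
E
```

```text
[0.5811015  0.05250528 0.17653276] [2.10874359e-01 3.12309313e+00 1.57889778e-03] 172.27439012351675 1.00032745845956 8.55
[0.059, -0.235, -0.004, 0.0, 0.0, 0.044, 0, 0.118, -0.47, -0.008, 0.0, 0.0, 0.088, 0, 0.177, -0.705, -0.012, 0.0, 0.0, 0.131, 0, 0.236, -0.94, -0.015, 0.0, 0.0, 0.175, 0]
[-0.072, -0.232, -0.004, 0.0, 0.0, 0.044, 0, -0.145, -0.463, -0.008, 0.0, 0.0, 0.088, 0, -0.15, -0.678, 0.099, 0.0, 0.0, 0.127, 0, -0.155, -0.893, 0.205, 0.0, 0.0, 0.166, 0]
[-0.112, -0.184, 0.107, 0.0, 0.0, 0.039, 0, -0.224, -0.368, 0.214, 0.0, 0.0, 0.078, 0, -0.336, -0.552, 0.32, 0.0, 0.0, 0.117, 0, -0.336, -0.552, 0.32, 0.0, 0.0, 0.117, 0, -0.336, -0.552, 0.32, 0.0, 0.0, 0.117, 0, -0.336, -0.552, 0.32, 0.0, 0.0, 0.117, 0]
end [0.401, -0.2775, 0.1, 89.8344]
```

Call:
servo_tool(
  targets=[0.059,-0.235,0,0,0,0.044,0,0.118,-0.47,0,0,0,0.088,0,0.177,-0.705,-0.01,0,0,0.131,0,0.236,-0.94,-0.02,0,0,0.175,0],
)

```text
clock: 8.95
tcp_pos: [0.522, -0.0835, 0.173]
tool_rot: [-1.062, -2.956, 0.0]
wrist_force: [0.2, -0.7, 1.0]
width: 0.999
grip_force: 0.0
```

Call:
servo_tool(
  targets=[-0.072,-0.232,0,0,0,0.044,0,-0.145,-0.463,0,0,0,0.088,0,-0.15,-0.678,0.1,0,0,0.127,0,-0.155,-0.893,0.2,0,0,0.166,0],
)

```text
clock: 9.35
tcp_pos: [0.4558, -0.2023, 0.1433]
tool_rot: [1.788, 2.582, 0.0]
wrist_force: [0.4, 0.1, -0.2]
width: 0.997
grip_force: 0.0
```

Call:
servo_tool(
  targets=[-0.112,-0.184,0.1,0,0,0.039,0,-0.224,-0.368,0.2,0,0,0.078,0,-0.336,-0.552,0.3,0,0,0.117,0,-0.336,-0.552,0.3,0,0,0.117,0,-0.336,-0.552,0.3,0,0,0.117,0,-0.336,-0.552,0.3,0,0,0.117,0],
)

```text
clock: 9.95
tcp_pos: [0.3976, -0.2773, 0.0989]
tool_rot: [2.223, 2.219, 0.001]
wrist_force: [-0.5, -0.4, 0.6]
width: 1.001
grip_force: 0.0
```

```bash
python3 - <<'E'
from h import *
s=status.sense();p=np.array(s["tcp_pos"]);r=s["tool_rot"];psi=np.degrees(2*np.arctan2(r[1],r[0]))%360;print(p,r,psi,s["width"],s["clock"])
im=get_image("top");sd=get_image("side")
A=[cv2.resize(im["frame"][180:320,260:400],(390,390),interpolation=cv2.INTER_CUBIC)]
u,v=project(sd,[p*[1,1,.3]])[0].astype(int);A.append(cv2.resize(sd["frame"][v-65:v+65,u-65:u+65],(390,390),interpolation=cv2.INTER_CUBIC))
cv2.imwrite("pics/g3.png",np.hstack(A)[:,:,::-1])
from plan import plan
plan((*p,psi),[(.401,-.2775,.035,89.8,0,.03),(.401,-.2775,.0195,89.8,0,.006),('hold',0,1)])
E
```

```text
[ 0.39758466 -0.27727404  0.09886326] [2.22334781e+00 2.21926145e+00 7.15994484e-04] 89.89459738839858 1.0009302822764012 9.95
[0.0, 0.008, 0.142, 0.0, 0.0, 0.0, 0, -0.001, 0.015, 0.284, 0.0, 0.0, 0.0, 0, -0.001, 0.023, 0.426, 0.0, 0.0, 0.001, 0, -0.001, 0.023, 0.46, 0.0, 0.0, 0.001, 0, -0.001, 0.023, 0.495, 0.0, 0.0, 0.001, 0, -0.001, 0.023, 0.529, 0.0, 0.0, 0.001, 0, -0.001, 0.023, 0.529, 0.0, 0.0, 0.001, 0]
end [0.401, -0.2774, 0.0195, 89.7146]
```

View pics/g3.png

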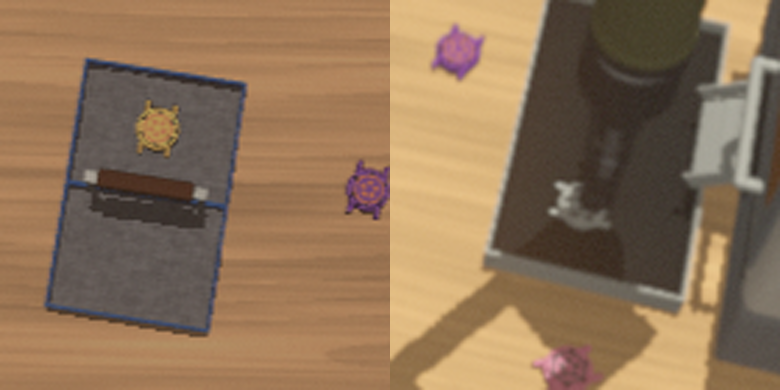

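The left half shows the gold case lying flat at the middle of the far bay (157, 128), with the tote unmoved. The right half shows the gripper over the steel case at (580, 205).

Call:
servo_tool(
  targets=[0,0.008,0.14,0,0,0,0,0,0.015,0.28,0,0,0,0,0,0.023,0.42,0,0,0,0,0,0.023,0.46,0,0,0,0,0,0.023,0.495,0,0,0,0,0,0.023,0.525,0,0,0,0,0,0.023,0.525,0,0,0,0],
)

```text
clock: 10.75
tcp_pos: [0.4008, -0.2777, 0.0202]
tool_rot: [2.224, 2.218, 0.0]
wrist_force: [0.1, 0.0, -0.5]
width: 1.003
grip_force: 0.0
```

Call:
servo_tool(
  targets=[0,0,0,0,0,0,1,0,0,0,0,0,0,1,0,0,0,0,0,0,1,0,0,0,0,0,0,1,0,0,0,0,0,0,1,0,0,0,0,0,0,1,0,0,0,0,0,0,1,0,0,0,0,0,0,1],
)

```text
clock: 11.55
tcp_pos: [0.4007, -0.2779, 0.0207]
tool_rot: [2.224, 2.217, 0.0]
wrist_force: [-1.0, 1.3, 6.2]
width: 0.441
grip_force: 39.4
```

```bash
python3 - <<'E'
from plan import plan
plan((.402,-.2775,.17,89.8),[(.454,.0677,.17,172.4,1,.035),('hold',1,5)])
E
```

```text
[0.23, 0.034, 0.0, 0.0, 0.0, -0.046, 1, 0.461, 0.068, 0.0, 0.0, 0.0, -0.092, 1, 0.691, 0.102, 0.0, 0.0, 0.0, -0.138, 1, 0.921, 0.135, 0.0, 0.0, 0.0, -0.184, 1]
[0.174, 0.155, 0.0, 0.0, 0.0, -0.045, 1, 0.348, 0.309, 0.0, 0.0, 0.0, -0.091, 1, 0.523, 0.463, 0.0, 0.0, 0.0, -0.137, 1, 0.697, 0.617, 0.0, 0.0, 0.0, -0.183, 1, 0.871, 0.771, 0.0, 0.0, 0.0, -0.229, 1]
[0.03, 0.231, 0.0, 0.0, 0.0, -0.046, 1, 0.03, 0.231, 0.0, 0.0, 0.0, -0.046, 1, 0.03, 0.231, 0.0, 0.0, 0.0, -0.046, 1, 0.03, 0.231, 0.0, 0.0, 0.0, -0.046, 1, 0.03, 0.231, 0.0, 0.0, 0.0, -0.046, 1, 0.03, 0.231, 0.0, 0.0, 0.0, -0.046, 1]
end [0.4539, 0.0677, 0.17, 172.42]
```

Same width and force as the gold grasp, so I'll lift and carry it.

Call:
servo_tool(
  targets=[0,0,-0.05,0,0,0,1,0,0,-0.15,0,0,0,1,0,0,-0.3,0,0,0,1,0,0,-0.5,0,0,0,1,0,0,-0.75,0,0,0,1,0,0,-1,0,0,0,1,0,0,-1,0,0,0,1],
)

```text
clock: 12.25
tcp_pos: [0.4034, -0.28, 0.1754]
tool_rot: [2.217, 2.21, 0.002]
wrist_force: [0.4, -0.8, -0.7]
width: 0.437
grip_force: 40.3
```

Call:
servo_tool(
  targets=[0.23,0.034,0,0,0,-0.046,1,0.461,0.068,0,0,0,-0.092,1,0.691,0.102,0,0,0,-0.138,1,0.921,0.135,0,0,0,-0.184,1],
)

```text
clock: 12.65
tcp_pos: [0.4205, -0.1382, 0.1695]
tool_rot: [-1.493, -2.763, -0.0]
wrist_force: [0.1, 0.9, -0.7]
width: 0.441
grip_force: 40.3
```

Call:
servo_tool(
  targets=[0.174,0.155,0,0,0,-0.045,1,0.348,0.309,0,0,0,-0.091,1,0.523,0.463,0,0,0,-0.137,1,0.697,0.617,0,0,0,-0.183,1,0.871,0.771,0,0,0,-0.229,1],
)

```text
clock: 13.15
tcp_pos: [0.4464, 0.0344, 0.1695]
tool_rot: [-0.423, -3.112, 0.0]
wrist_force: [0.9, -0.6, -1.5]
width: 0.44
grip_force: 40.3
```

Call:
servo_tool(
  targets=[0.03,0.231,0,0,0,-0.046,1,0.03,0.231,0,0,0,-0.046,1,0.03,0.231,0,0,0,-0.046,1,0.03,0.231,0,0,0,-0.046,1,0.03,0.231,0,0,0,-0.046,1,0.03,0.231,0,0,0,-0.046,1],
)

```text
clock: 13.75
tcp_pos: [0.4521, 0.0665, 0.1699]
tool_rot: [-0.21, -3.134, 0.0]
wrist_force: [0.5, 0.1, -0.2]
width: 0.436
grip_force: 40.4
```

```bash
python3 - <<'E'
from h import *
s=status.sense();p=np.array(s["tcp_pos"]);r=s["tool_rot"];psi=np.degrees(2*np.arctan2(r[1],r[0]))%360;print(p,r,psi,s["width"],s["clock"],s["grip_force"])
from plan import plan
plan((*p,psi),[(.4535,.0677,.06,172.4,1,.03),(.4535,.0677,.032,172.4,1,.012),(.4535,.0677,.021,172.4,1,.005),('hold',1,3)])
E
```

```text
[0.45210894 0.06654242 0.16994035] [-2.10081436e-01 -3.13429160e+00  2.67001415e-04] 172.33076933776584 0.43574583508613085 13.75 40.359994769096375
[-0.002, 0.002, 0.183, 0.0, 0.0, 0.0, 1, -0.004, 0.004, 0.366, 0.0, 0.0, 0.0, 1, -0.006, 0.007, 0.55, 0.0, 0.0, 0.0, 1, -0.008, 0.009, 0.733, 0.0, 0.0, 0.0, 1, -0.008, 0.009, 0.795, 0.0, 0.0, 0.0, 1, -0.008, 0.009, 0.857, 0.0, 0.0, 0.0, 1, -0.008, 0.009, 0.92, 0.0, 0.0, 0.0, 1, -0.008, 0.009, 0.944, 0.0, 0.0, 0.0, 1]
[0.0, 0.0, 0.024, 0.0, 0.0, 0.0, 1, 0.0, 0.0, 0.049, 0.0, 0.0, 0.0, 1, 0.0, 0.0, 0.049, 0.0, 0.0, 0.0, 1, 0.0, 0.0, 0.049, 0.0, 0.0, 0.0, 1, 0.0, 0.0, 0.049, 0.0, 0.0, 0.0, 1]
end [0.4535, 0.0677, 0.021, 172.3308]
```

Call:
servo_tool(
  targets=[-0.002,0.002,0.18,0,0,0,1,-0.004,0.004,0.36,0,0,0,1,-0.006,0.007,0.55,0,0,0,1,-0.008,0.009,0.73,0,0,0,1,-0.008,0.009,0.79,0,0,0,1,-0.008,0.009,0.85,0,0,0,1,-0.008,0.009,0.91,0,0,0,1,-0.008,0.009,0.94,0,0,0,1],
)

```text
clock: 14.55
tcp_pos: [0.4541, 0.0686, 0.029]
tool_rot: [0.207, 3.134, 0.0]
wrist_force: [0.4, 0.2, -0.2]
width: 0.44
grip_force: 40.4
```

Call:
servo_tool(
  targets=[0,0,0.02,0,0,0,1,0,0,0.044,0,0,0,1,0,0,0.044,0,0,0,1,0,0,0.044,0,0,0,1],
)

```text
clock: 14.95
tcp_pos: [0.4538, 0.0688, 0.0226]
tool_rot: [0.207, 3.134, 0.0]
wrist_force: [0.7, 0.5, -0.6]
width: 0.443
grip_force: 40.4
```

Call:
servo_tool(
  targets=[0,0,0.01,0,0,0,1,0,0,0.01,0,0,0,1,0,0,0.01,0,0,0,0.4,0,0,0.01,0,0,0,0.2,0,0,0.01,0,0,0,0,0,0,0.01,0,0,0,0,0,0,0.01,0,0,0,0,0,0,0.01,0,0,0,0],
)

```text
clock: 15.75
tcp_pos: [0.4537, 0.0687, 0.0209]
tool_rot: [0.207, 3.135, 0.0]
wrist_force: [-0.4, -0.7, -0.1]
width: 1.001
grip_force: 0.0
```

Call:
servo_tool(
  targets=[0,0,0,0,0,0,0,0,0,-0.1,0,0,0,0,0,0,-0.3,0,0,0,0,0,0,-0.5,0,0,0,0,0,0,-0.75,0,0,0,0,0,0,-1,0,0,0,0,0,0,-1,0,0,0,0,0,0,-1,0,0,0,0],
)

```text
clock: 16.55
tcp_pos: [0.4541, 0.0687, 0.1718]
tool_rot: [0.207, 3.132, 0.001]
wrist_force: [-0.4, 0.5, 0.1]
width: 0.999
grip_force: 0.0
```

```bash
python3 - <<'E'
from h import *
s=status.sense();p=np.array(s["tcp_pos"]);r=s["tool_rot"];psi=np.degrees(2*np.arctan2(r[1],r[0]))%360;print(p,r,psi,s["width"],s["clock"])
im=get_image("top");sd=get_image("side")
u,v=project(sd,[[.515,.06,.02]])[0].astype(int)
A=[cv2.resize(c,(390,390),interpolation=cv2.INTER_CUBIC) for c in(im["frame"][180:320,260:400],sd["frame"][v-65:v+65,u-65:u+65])]
cv2.imwrite("pics/g4.png",np.hstack(A)[:,:,::-1])
from plan import plan
plan((*p,psi),[(.485,-0.05,.2,125,0,.04)])
E
```

```text
[0.45413406 0.06873663 0.17180779] [2.06562648e-01 3.13215484e+00 5.21071322e-04] 172.4537227400709 0.9988142147566419 16.55
[-0.051, -0.126, -0.031, 0.0, 0.0, 0.044, 0, -0.103, -0.253, -0.063, 0.0, 0.0, 0.088, 0, -0.154, -0.379, -0.094, 0.0, 0.0, 0.132, 0, -0.205, -0.505, -0.125, 0.0, 0.0, 0.176, 0, -0.257, -0.631, -0.157, 0.0, 0.0, 0.22, 0, -0.308, -0.758, -0.188, 0.0, 0.0, 0.264, 0]
end [0.485, -0.05, 0.2, 124.9337]
```

View pics/g4.png

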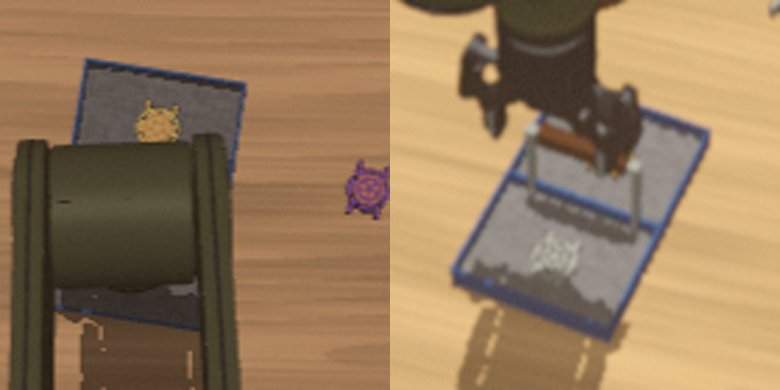

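```bash
python3 - <<'E'
from plan import plan
plan((.4538,.0687,.171,172.4),[(.516,.0597,.2,82.4,0,.04),('hold',0,4)])
E
```

```text
[-0.038, 0.0, -0.018, 0.0, 0.0, 0.045, 0, -0.076, -0.001, -0.035, 0.0, 0.0, 0.091, 0, -0.114, -0.001, -0.053, 0.0, 0.0, 0.136, 0, -0.152, -0.002, -0.07, 0.0, 0.0, 0.182, 0, -0.19, -0.002, -0.088, 0.0, 0.0, 0.227, 0, -0.229, -0.003, -0.105, 0.0, 0.0, 0.273, 0, -0.267, -0.003, -0.123, 0.0, 0.0, 0.318, 0, -0.305, -0.003, -0.141, 0.0, 0.0, 0.364, 0]
[-0.016, 0.034, -0.017, 0.0, 0.0, 0.045, 0, -0.033, 0.069, -0.035, 0.0, 0.0, 0.091, 0, -0.049, 0.103, -0.052, 0.0, 0.0, 0.136, 0, -0.049, 0.103, -0.052, 0.0, 0.0, 0.136, 0, -0.049, 0.103, -0.052, 0.0, 0.0, 0.136, 0, -0.049, 0.103, -0.052, 0.0, 0.0, 0.136, 0, -0.049, 0.103, -0.052, 0.0, 0.0, 0.136, 0]
end [0.516, 0.0597, 0.2, 82.4]
```

The steel case lies flat in the near bay (right half, 555, 255) and the gold one in the far bay (left half, 157, 125). Next I move over the handle.

Call:
servo_tool(
  targets=[-0.038,0,-0.018,0,0,0.045,0,-0.076,0,-0.035,0,0,0.091,0,-0.114,0,-0.053,0,0,0.136,0,-0.152,0,-0.07,0,0,0.182,0,-0.19,0,-0.088,0,0,0.227,0,-0.229,0,-0.105,0,0,0.273,0,-0.267,0,-0.123,0,0,0.318,0,-0.305,0,-0.141,0,0,0.364,0],
)

```text
clock: 17.45
tcp_pos: [0.4979, 0.0626, 0.19]
tool_rot: [-1.876, -2.516, 0.005]
wrist_force: [-0.1, 0.0, 0.0]
width: 0.999
grip_force: 0.0
```

Call:
servo_tool(
  targets=[-0.016,0.034,-0.017,0,0,0.045,0,-0.033,0.069,-0.035,0,0,0.091,0,-0.049,0.103,-0.052,0,0,0.136,0,-0.049,0.103,-0.052,0,0,0.136,0,-0.049,0.103,-0.052,0,0,0.136,0,-0.049,0.103,-0.052,0,0,0.136,0,-0.049,0.103,-0.052,0,0,0.136,0],
)

```text
clock: 18.15
tcp_pos: [0.5153, 0.0602, 0.1993]
tool_rot: [-2.361, -2.072, 0.002]
wrist_force: [-0.1, -0.3, -0.4]
width: 1.0
grip_force: 0.0
```

```bash
python3 - <<'E'
from h import *
s=status.sense();p=np.array(s["tcp_pos"]);r=s["tool_rot"];psi=np.degrees(2*np.arctan2(r[1],r[0]))%360;print(p,r,psi,s["width"],s["clock"])
from plan import plan
plan((*p,psi),[(.516,.0597,.11,82.4,0,.025),(.516,.0597,.088,82.4,0,.011),('hold',0,2)])
E
```

```text
[0.51525671 0.06019482 0.19928925] [-2.36065131e+00 -2.07154200e+00  1.64564493e-03] 82.5358358227075 1.000019961809157 18.15
[-0.001, 0.001, 0.149, 0.0, 0.0, 0.0, 0, -0.001, 0.003, 0.298, 0.0, 0.0, 0.0, 0, -0.002, 0.004, 0.446, 0.0, 0.0, 0.001, 0, -0.003, 0.005, 0.595, 0.0, 0.0, 0.001, 0, -0.003, 0.005, 0.669, 0.0, 0.0, 0.001, 0, -0.003, 0.005, 0.742, 0.0, 0.0, 0.001, 0, -0.003, 0.005, 0.742, 0.0, 0.0, 0.001, 0, -0.003, 0.005, 0.742, 0.0, 0.0, 0.001, 0]
end [0.5159, 0.0597, 0.088, 82.3558]
```

Call:
servo_tool(
  targets=[0,0.001,0.15,0,0,0,0,0,0.003,0.3,0,0,0,0,0,0.004,0.45,0,0,0,0,0,0.005,0.6,0,0,0,0,0,0.005,0.67,0,0,0,0,0,0.005,0.742,0,0,0,0,0,0.005,0.742,0,0,0,0.4,0,0.005,0.742,0,0,0,0.6],
  newtons=30,
)

```text
clock: 18.95
tcp_pos: [0.5171, 0.0601, 0.089]
tool_rot: [2.362, 2.07, 0.001]
wrist_force: [-0.3, -0.1, 0.0]
width: 0.696
grip_force: 0.0
```

Call:
servo_tool(
  targets=[0,0,0,0,0,0,0.6,0,0,0,0,0,0,0.65,0,0,0,0,0,0,0.7,0,0,0,0,0,0,0.75,0,0,0,0,0,0,0.8,0,0,0,0,0,0,0.85,0,0,0,0,0,0,0.9,0,0,0,0,0,0,1],
)

```text
clock: 19.75
tcp_pos: [0.5157, 0.0601, 0.0887]
tool_rot: [-2.362, -2.07, 0.002]
wrist_force: [-4.0, 0.5, 5.8]
width: 0.181
grip_force: 31.5
```

Call:
servo_tool(
  targets=[0,0,0,0,0,0,1,0,0,0,0,0,0,1,0,0,0,0,0,0,1,0,0,0,0,0,0,1],
  newtons=80,
)

```text
clock: 20.15
tcp_pos: [0.516, 0.0601, 0.0889]
tool_rot: [-2.362, -2.07, 0.001]
wrist_force: [-3.4, 0.5, 5.7]
width: 0.174
grip_force: 79.5
```

Call:
servo_tool(
  targets=[0,0,-0.005,0,0,0,1,0,0,-0.015,0,0,0,1,0,0,-0.03,0,0,0,1,0,0,-0.05,0,0,0,1,0,0,-0.07,0,0,0,1,0,0,-0.09,0,0,0,1,0,0,-0.11,0,0,0,1,0,0,-0.13,0,0,0,1],
)

```text
clock: 20.95
tcp_pos: [0.5167, 0.0601, 0.1084]
tool_rot: [2.363, 2.07, 0.0]
wrist_force: [-1.1, -0.3, -5.2]
width: 0.168
grip_force: 78.0
```

```bash
python3 - <<'E'
from h import *
s=status.sense();print(s["tcp_pos"],s["tool_rot"],s["wrist_force"],s["torque"],s["width"],s["clock"])
sd=get_image("side");u,v=project(sd,[[.515,.06,.04]])[0].astype(int)
tp=get_image("top")
A=[cv2.resize(c,(390,390),interpolation=cv2.INTER_CUBIC) for c in(tp["frame"][180:320,260:400],sd["frame"][v-65:v+65,u-65:u+65])]
cv2.imwrite("pics/g5.png",np.hstack(A)[:,:,::-1])
E
```

```text
[0.51672666 0.06006958 0.10840152] [2.36266881e+00 2.07035737e+00 2.61107917e-04] [-1.13289749 -0.29399464 -5.19703831] [-0.00286823 -0.00785036  0.01446114] 0.16813069826181046 20.95
```

View pics/g5.png

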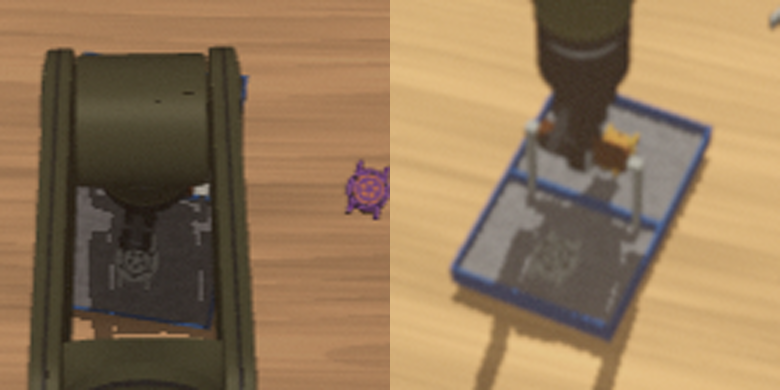

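The tote has left the bench and looks level. The steel case is at (555, 255) and the gold one at (615, 145) in the right half. I carry on lifting slowly.

Call:
servo_tool(
  targets=[0,0,-0.025,0,0,0,1,0,0,-0.055,0,0,0,1,0,0,-0.09,0,0,0,1,0,0,-0.13,0,0,0,1,0,0,-0.17,0,0,0,1,0,0,-0.21,0,0,0,1,0,0,-0.25,0,0,0,1,0,0,-0.29,0,0,0,1],
)

```text
clock: 21.85
tcp_pos: [0.5166, 0.0601, 0.1521]
tool_rot: [2.363, 2.07, 0.0]
wrist_force: [-0.5, -1.0, -5.7]
width: 0.173
grip_force: 78.1
```

Call:
servo_tool(
  targets=[0,0,-0.04,0,0,0,1,0,0,-0.08,0,0,0,1,0,0,-0.12,0,0,0,1,0,0,-0.155,0,0,0,1,0,0,-0.185,0,0,0,1,0,0,-0.205,0,0,0,1,0,0,-0.22,0,0,0,1,0,0,-0.225,0,0,0,1],
)

```text
clock: 22.65
tcp_pos: [0.5167, 0.0601, 0.1855]
tool_rot: [2.363, 2.07, 0.0]
wrist_force: [0.5, 0.5, -6.0]
width: 0.174
grip_force: 78.1
```

Call:
servo_tool(
  targets=[0,0,0,0,0,0,1,0,0,0,0,0,0,1,0,0,0,0,0,0,1,0,0,0,0,0,0,1,0,0,0,0,0,0,1,0,0,0,0,0,0,1,0,0,0,0,0,0,1,0,0,0,0,0,0,1],
)

```text
clock: 23.45
tcp_pos: [0.5167, 0.06, 0.1853]
tool_rot: [2.363, 2.07, 0.0]
wrist_force: [-0.1, -0.3, -4.4]
width: 0.173
grip_force: 78.1
```

Call:
servo_tool(
  targets=[0,0,0,0,0,0,1,0,0,0,0,0,0,1,0,0,0,0,0,0,1,0,0,0,0,0,0,1,0,0,0,0,0,0,1,0,0,0,0,0,0,1,0,0,0,0,0,0,1,0,0,0,0,0,0,1],
)

```text
clock: 24.25
tcp_pos: [0.5167, 0.0601, 0.1853]
tool_rot: [-2.363, -2.07, 0.0]
wrist_force: [0.3, -0.7, -6.2]
width: 0.17
grip_force: 78.1
```

```bash
python3 - <<'E'
from h import *
s=status.sense();print(s["tcp_pos"],s["tool_rot"],s["dq"],s["wrist_force"],s["grip_force"],s["clock"])
sd=get_image("side");u,v=project(sd,[[.515,.06,.12]])[0].astype(int)
c=cv2.resize(sd["frame"][v-75:v+75,u-75:u+75],(500,500),interpolation=cv2.INTER_CUBIC)
cv2.imwrite("pics/g6.png",c[:,:,::-1])
E
```

```text
[0.51665405 0.06006827 0.18528849] [-2.36282328e+00 -2.07035959e+00  6.42900489e-05] [ 0.00117584  0.00173365 -0.00183641 -0.00197263 -0.00045091  0.00035834] [ 0.33847307 -0.67455183 -6.21150517] 78.12079310417175 24.25
```

View pics/g6.png

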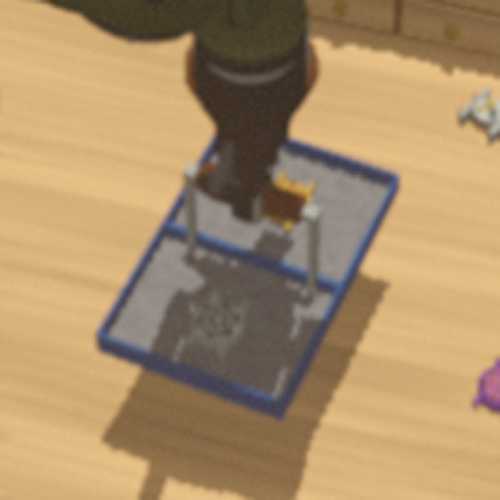

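The tote hangs level and still about 96 mm up, with the steel case at (215, 318) in the near bay and the gold one at (288, 200) in the far bay.

```bash
python3 -c "
from bench import order
print(order.close_job())"
```

```text
the job is handed in; nothing more can be done
None
```

The job is handed in: the gold case is in the tote's far bay and the steel case in its near bay, and the arm is holding the tote level and still by its handle about 96 mm above the bench; the hand-in returned no verdict.

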